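# Refit the control plate and knob of a table-top gas hob and hold the safety valve down

### The arm

A 6-joint arm with a two-finger parallel gripper is mounted at the origin on a cart in front of the work surface, level with it; the furniture and walls round the work are solid. World frame = base frame: x ahead of the robot, y to its left, z up, the work surface at z = 0. Lengths are in mm, angles in rad, forces in N, time in s.
With the tool pointing down it reaches from about 250 to 800 mm from the base axis. Payload 3.9 kg.
Tool frame: the origin (TCP) lies between the finger pads; the fingertips stand 17 mm ahead of it and the grasp point (between the pads) lies 2 mm behind it; z points along the fingers, y is the line along which they close (so a half turn about z gives the same grasp; the last joint's range is limited). The gripper opens to 85 mm and grips with 20 to 120 N. Pads are 22 mm wide; open, the fingers measure 114 mm over their backs; the gripper's body (76 mm by 85 mm) begins 54 mm behind the grasp point. The pads swing forward as they close: fully open they stand 13 mm farther back than shut.
Start: joints at [-1.202, 0.26, -0.138, 1.173, 0, 1.571], TCP at [189.255, -489.691, 248.304] pointing down, gripper open.
Joint ranges: [-2.78, 2.78], [-0.83, 1.72], [-1.28, 1.37], [-1.9, 2.12], [-1.57, 1.48], [-3.14, 3.14]. Speed limits (rad/s): [2.57, 2.57, 3.14, 3.14, 3.14, 3.14].

### API

Orientations are given as a unit quaternion [w, x, y, z].
In Python, from plant import r, grab_frame gives the robot as it stands. The module is installed in compiled form; this text tells all that it offers.
- The arm moves only by the tool jog_arm, never from a script. Its argument "targets" is a list that holds one entry, the list of rows, each a list of 7 numbers: the gripper's target within -1 to 1 (fully open at 1, half-way at 0, shut at -1), then the shift along the tool's x, y, z in m, then the turn, a rotation vector about the tool's x, y, z in degrees. In form: [[[hand, dx, dy, dz, rx, ry, rz], ...]]. A call has 1 to 5 rows; each row is the pose to reach, as a shift and turn from the pose commanded when the call began, along the tool's axes at that moment; what a row does not reach only later rows make up. A row lasts 1/10 s, in which the tool goes at most 50 mm and 8.59 degrees, less where a joint would pass 70% of its speed; a pose out of reach is approached as far as the arm can. A call with a gripper value outside its range is refused whole. The fingers move at their own pace and stop on an object; "grip_force" is the grip in N (left out, the last holds). Time passes only in rows, so rows that repeat a pose let the fingers close. It gives the time, the measured TCP pose, the force, the opening and the grip force at its end, in the units of the state.
- r.sense(): the state, without advancing time (a new reading comes with each control period).
- grab_frame(name): name is "side" or "top" or "wrist"; returns a dict with "color" (420x560x3 uint8, red, green, blue), "K" (3x3 intrinsics, pixels), "pose" (4x4, takes a point from camera to world coordinates); the wrist camera has in their place "mount" (4x4, takes a point from camera to tool coordinates, whose origin is the TCP and whose axes are the flange's). Camera axes: x right, y down, z forward; pixel columns grow to the right and rows downward; lengths in mm; the calibration is good to about 2 mm. The wrist camera is an equidistant fisheye: a pixel r from the principal point sees the ray r / f radians off the axis. A picture is of the moment at which its call begins: read the wrist's pose just before it. There is no depth.
- r.hand_in(): hands the job in; it is judged then, once.
The state is a dict: "clock": time; "joint_positions": joint angles; "qd": joint speeds; "joint_efforts": joint torques, N m; "ee_pos": TCP position; "ee_rot": TCP orientation; "ft_force": force on the tool from outside, world axes, zero at the start; "moment": the same for the moment, N m; "opening": finger opening in mm; "grasp_force": force on a finger pad.
Only numpy, scipy, OpenCV 4.12 (cv2) and the standard library are available. Lean on these libraries where they do the work, as an engineer would, in place of code of your own. Each camera call takes 0.05 s, during which the arm holds its last target. There are 200 camera calls.

### The job

The small gas hob has been stripped for cleaning. Lower its metal control plate over the spindle and the two locating pins until it lies flush on the glass and let go of it; then turn the black knob so that its bore matches the flat of the spindle, push it fully onto the spindle, and press it down against the safety valve's spring. Keep it pressed for at least three seconds, and finish while still holding it down, leaving the mug, the spice jar and the timer where they are.

Things in the scene. Friction and masses are not known exactly. Their poses are not given: they have to be found in the camera images.
- hob: table-top gas hob, steel box with a black glass top, 310 deep (x) x 260 wide (y), fixed; origin at the centre of its footprint, x to its back, z up. Glass top is 70 mm above the worktop. The iron pan support begins 84 mm behind the spindle's axis and reaches 34 mm above the glass
- seat (a point): point on the glass on the spindle's axis; axes as the hob's (x to its back, z up). Two upright locating pins, 6 mm thick, 10 mm high, top 3 mm tapered, stand on the glass at y = +46 and -46 mm from it. The plate's proper place: its origin on this point, its y axis along this y (either way round)
- spindle_tip (a point): centre of the tip of the upright gas-valve spindle (moves with it), 43 mm above the glass when not pressed; axes as the hob's. The spindle is a 12 mm round bar; its upper 24 mm has a deep flat, 1.2 mm from its axis, that faces the hob's front (-x); the top edge is bevelled 1 mm. It does not turn
- spindle (a joint): how far the spindle is pressed down, in m: 0 free, 0.006 at its firm stop. A spring resists with about 2.7 N at the start and 8 N at the stop, and lifts the spindle again when it is let go
- control_plate: loose metal plate, about 120 g, lies flat, right way up; origin at the centre of its underside, z up. Flange 64 (x) x 120 (y) x 6 mm; on it a raised block 40 (x) x 56 (y) mm, top 20 mm above the underside: grip it across its 40 mm. 24 mm hole through the centre (spindle), 8 mm holes at y = +46 and -46 mm (pins). Same either way round
- knob: loose black knob, 50 g, stands bore down; origin: centre of its underside. Round body 41 wide, 19 high; on it a bar grip 38 (x) x 12 (y), 19 to 34 mm up. D bore below, 15 mm deep, mouth bevelled 1 mm, 0.5 mm play; its flat is on the -x side, opposite the white pointer line. Fits only with its x along the spindle's x (within 9 degrees); fully on, it is 8 mm above the plate, clear of it when pressed
- knob_pointer (a point): outer end of the white pointer line on top of the knob, 18 mm from its axis along its x, 34 mm above its underside
- mug: white mug, 80 mm wide, 113 mm long with its handle, 91 mm high, stands left of the hob; origin at the middle of its length, on its underside; leave it alone
- paprika: spice jar with a green cap, 46 mm wide, 106 mm high, stands right of the hob, behind the timer; origin at the centre of its underside; leave it alone
- timer: round kitchen timer, red top on a white base, 62 mm wide, 40 mm high, stands right of the hob; origin at the centre of its underside; leave it alone

How it is judged (in metres and radians):
On the way, in this order (a step that is already met when the one before it is completed fails the run):
1. the control plate lies flush on the glass, over both pins and the spindle, and is let go (z of control_plate in the frame of seat below 0.0025 m and horizontal distance between control_plate and seat below 0.003 m and angle between the y axis of control_plate and the y axis of seat, either way round below 0.07 rad and angle between control_plate's own z axis and vertical below 0.04 rad and contact force between the fingers and control_plate below 0.3 N), for 0.2 s.
2. the knob is fully on the spindle, the right way round, and kept pressed down for about three seconds (z of knob in the frame of spindle_tip below -0.0125 m and horizontal distance between knob and spindle_tip below 0.003 m and angle between the x axis of knob and the x axis of spindle_tip, either way round below 0.2 rad and x of knob_pointer in the frame of spindle_tip above 0.01 m and angle between knob's own z axis and vertical below 0.09 rad and value of joint spindle above 0.004 m), for 2.5 s.
At the end, for the whole second after the job is handed in: Plate flush over the pins (2.5 mm height, 3 mm sideways, 4 degrees), touched by neither arm nor knob; knob upright on the spindle, within 2.5 mm of fully home, turned within 11 degrees of true, pointer to the hob's back; fingers keep the spindle at least 4 mm down; mug, jar, timer moved under 30 mm (all of step 2 and z of control_plate in the frame of seat below 0.0025 m and horizontal distance between control_plate and seat below 0.003 m and angle between the y axis of control_plate and the y axis of seat, either way round below 0.07 rad and angle between control_plate's own z axis and vertical below 0.04 rad and contact force between each of the arm, knob and control_plate below 0.3 N and contact force between the fingers and knob above 1 N and linear speed of knob below 0.02 m/s and distance of each of mug, paprika, timer from where it was at the start of the episode below 0.03 m); the arm keeps its last pose, push and grip.
It fails at once if the mug, the spice jar or the timer is pushed away or knocked over (distance of any of mug, paprika, timer from where it was at the start of the episode above 0.03 m).
It also fails if it takes over 64 s, if anything falls off the work surface, if the arm or the gripper's body presses on something with over 40 N, if the wrist force passes 120 N, or if a joint passes its speed limit or range.

## Working session

There is one attempt and no reset: what is moved stays moved. The work goes in short steps, Python scripts to look and compute and a tool call to move; the robot and the scene stay as the last step left them, time stands still between calls to the robot, and variables do not carry over. Pictures are saved under pics/ and viewed, at most 12 in all, crops included, and the job is handed in when it is done.

Besides the shell and the picture viewer there is one more tool, called after ">>>" as name(argument=value, ...), one argument or row to a line, values as JSON. jog_arm: Moves the arm, as the interface text tells. Its arguments: {"type":"object","properties":{"targets":{"type":"array","items":{"type":"array","items":{"type":"array","items":{"type":"number"}}}},"grip_force":{"type":"number"}},"required":["targets"]}

```bash
mkdir -p pics
python3 - <<'E'
from plant import r, grab_frame
import cv2, numpy as np
np.set_printoptions(precision=4,suppress=True)
s=r.sense(); print(s['clock'],s['ee_pos'],s['ee_rot'],s['opening'])
for n in ['top','side','wrist']:
    f=grab_frame(n); cv2.imwrite(f'pics/{n}0.png',f['color'][...,::-1]); np.savez(f'pics/{n}0.npz',**f)
    print(n,f['K'].tolist()); print(f.get('pose',f.get('mount')))
E
```

```text
0.0 [ 189.0383 -489.0877  247.4846] [-0.001   0.983   0.1834 -0.0002] 85.55512259045125
top [[420.19330922344994, 0.0, 273.54982551576944], [0.0, 420.19330922344994, 208.85063094279775], [0.0, 0.0, 1.0]]
[[   0.0241   -0.9978    0.061   397.0118]
 [  -0.9995   -0.0229    0.02      5.0114]
 [  -0.0185   -0.0614   -0.9979 1171.918 ]
 [   0.        0.        0.        1.    ]]
side [[535.7174666271783, 0.0, 274.8872537423692], [0.0, 535.7174666271783, 208.50441934558282], [0.0, 0.0, 1.0]]
[[    0.999      0.0181    -0.0409   536.1798]
 [    0.0447    -0.4023     0.9144 -1321.3537]
 [    0.0002    -0.9153    -0.4027   686.2727]
 [    0.         0.         0.         1.    ]]
wrist [[325.19226210127806, 0.0, 277.49143031018986], [0.0, 325.19226210127806, 204.22551414047948], [0.0, 0.0, 1.0]]
[[  -0.0003   -0.9528   -0.3036   79.1559]
 [   1.       -0.0003   -0.        0.1224]
 [  -0.       -0.3036    0.9528 -125.0798]
 [   0.        0.        0.        1.    ]]
```

View pics/top0.png

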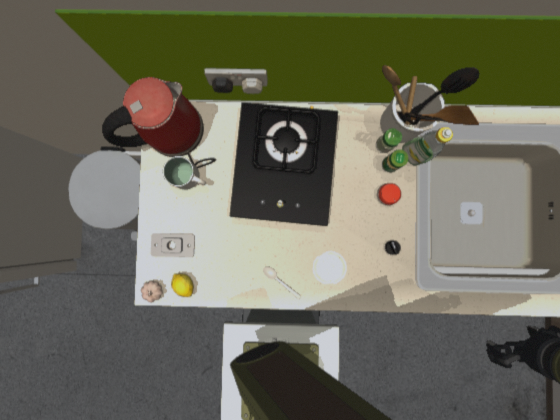

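View pics/side0.png

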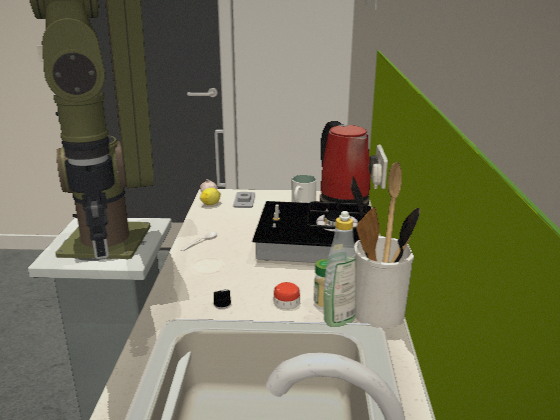

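```bash
cat > h.py <<'E'
import numpy as np, cv2
from plant import r, grab_frame
from scipy.spatial.transform import Rotation as R
np.set_printoptions(precision=2,suppress=True)
def ray(K,T,uv,z):
    d=T[:3,:3]@np.linalg.inv(K)@[*uv,1]; o=T[:3,3]
    return o+d*(z-o[2])/d[2]
def rot(s): return R.from_quat(np.roll(s['ee_rot'],-1))
def wray(K,M,s,uv,z):
    p=(np.array(uv)-K[:2,2])/K[0,0]; th=np.hypot(*p)
    d=np.array([*(p/th*np.sin(th)),np.cos(th)]); R0=rot(s).as_matrix()
    d=R0@M[:3,:3]@d; o=np.array(s['ee_pos'])+R0@M[:3,3]
    return o+d*(z-o[2])/d[2]
def report():
    s=r.sense(); print(s['clock'],np.array(s['ee_pos']),rot(s).as_matrix().ravel(),s['opening'],np.array(s['ft_force']),s['grasp_force'])
    return s
E
python3 - <<'E'
from h import *
f=np.load('pics/top0.npz'); K,T=f['K'],f['pose']
im=cv2.imread('pics/top0.png')
c=[cv2.resize(im[y-h:y+h,x-w:x+w],None,fx=s,fy=s,interpolation=2) for x,y,w,h,s in [(172,245,28,20,7),(393,247,28,20,7),(280,203,56,16,7)]]
m=np.vstack([np.hstack(c[:2]),c[2]]); print(m.shape); cv2.imwrite('pics/m0.png',m)
for n,uv,z in [('plate',(172,245),20),('knob',(393,247),34),('tip',(280,203),113)]: print(n,ray(K,T,uv,z))
s=report()
E
```

```text
(504, 784, 3)
plate [361.63 304.37  20.  ]
knob [ 371.33 -295.34   34.  ]
tip [476.9   10.25 113.  ]
0.15 [ 189.08 -489.23  247.65] [ 0.93  0.36 -0.    0.36 -0.93  0.    0.   -0.   -1.  ] 85.69055044583368 [-0.27  0.6  -0.17] 0.0
```

View pics/m0.png

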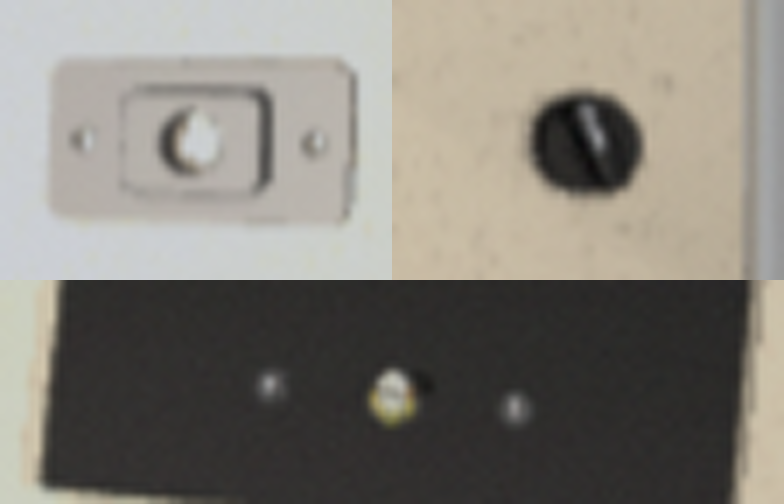

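```bash
cat >> h.py <<'E'
def go(x,y,z,yaw):
    """shift (m) and turn (deg) to tool-down pose with tool x at world yaw(deg)"""
    s=report(); R0=rot(s)
    Rt=R.from_euler('z',yaw,degrees=True)*R.from_euler('x',180,degrees=True)
    print('MOVE',np.round(R0.inv().apply(np.array([x,y,z])-s['ee_pos'])/1000,4), np.round((R0.inv()*Rt).as_rotvec(degrees=True),1))
E
python3 - <<'E'
from h import *
f=np.load('pics/top0.npz'); K,T=f['K'],f['pose']
def pr(a,b,z,n):
    A,B=ray(K,T,a,z),ray(K,T,b,z); d=A-B; print(n,(A+B)/2,np.hypot(d[0],d[1]),np.degrees(np.arctan2(d[1],d[0])))
pr((155.9,245),(189,245.6),6,'plate')
pr((262.6,202),(297.6,205.3),80,'pins')
pr((365+(582-392)/7,227+105/7),(365+(605-392)/7,227+185/7),34,'knob')
go(400,0,260,60)
E
```

```text
plate [360.4  306.75   6.  ] 92.41728586858582 90.3762044683863
pins [477.7   10.16  80.  ] 91.5817687370985 85.90010457329862
knob [ 369.48 -297.44   34.  ] 31.646815207841414 16.47161002786381
0.15 [ 189.08 -489.23  247.65] [ 0.93  0.36 -0.    0.36 -0.93  0.    0.   -0.   -1.  ] 85.69055044583368 [-0.27  0.6  -0.17] 0.0
MOVE [ 0.37 -0.38 -0.01] [ -0.1  -0.  -38.9]
```

>>> jog_arm(
  targets=[
    [[1, 0.37, -0.38, -0.02, 0, 0, -38.9], [1, 0.37, -0.38, -0.02, 0, 0, -38.9], [1, 0.37, -0.38, -0.02, 0, 0, -38.9], [1, 0.37, -0.38, -0.02, 0, 0, -38.9], [1, 0.37, -0.38, -0.02, 0, 0, -38.9]],
  ],
)

```text
clock: 0.65
ee_pos: [287.4, -258.1, 257.6]
ee_rot: [-0.0, 0.865, 0.502, 0.0]
ft_force: [1.0, 0.6, -0.0]
opening: 85.5
grasp_force: 0.0
```

```bash
python3 -c "
from h import *
go(400,50,230,60); go(360,307,160,90)"
```

```text
0.65 [ 287.43 -258.06  257.61] [ 0.5   0.87  0.    0.87 -0.5   0.    0.    0.   -1.  ] 85.46499240059343 [ 0.99  0.63 -0.05] 0.0
MOVE [ 0.32 -0.06  0.03] [ 0.  -0.   0.2]
0.65 [ 287.43 -258.06  257.61] [ 0.5   0.87  0.    0.87 -0.5   0.    0.    0.   -1.  ] 85.46499240059343 [ 0.99  0.63 -0.05] 0.0
MOVE [ 0.53 -0.22  0.1 ] [  0.   -0.  -29.8]
```

>>> jog_arm(
  targets=[
    [[1, 0.32, -0.06, 0.03, 0, 0, -10], [1, 0.32, -0.06, 0.03, 0, 0, -20], [1, 0.32, -0.06, 0.03, 0, 0, -29.8], [1, 0.32, -0.06, 0.03, 0, 0, -29.8], [1, 0.32, -0.06, 0.03, 0, 0, -29.8]],
  ],
)

```text
clock: 1.15
ee_pos: [369.8, -23.0, 234.7]
ee_rot: [0.0, 0.708, 0.706, 0.0]
ft_force: [1.6, -1.7, 0.5]
opening: 85.4
grasp_force: 0.0
```

```bash
sed -i 's/precision=2/precision=4/' h.py; python3 -c "
from h import *
go(360,307,150,90)"
```

```text
1.15 [369.8497 -23.0287 234.7138] [ 0.0019  1.      0.0007  1.     -0.0019 -0.0002 -0.0002  0.0007 -1.    ] 85.41262383754595 [ 1.5754 -1.6503  0.4627] 0.0
MOVE [ 0.33   -0.0105  0.0846] [ 0.   0.  -0.1]
```

>>> jog_arm(
  targets=[
    [[1, 0.33, -0.0105, 0.0846, 0, 0, 0], [1, 0.33, -0.0105, 0.0846, 0, 0, 0], [1, 0.33, -0.0105, 0.0846, 0, 0, 0], [1, 0.33, -0.0105, 0.0846, 0, 0, 0], [1, 0.33, -0.0105, 0.0846, 0, 0, 0]],
  ],
)

```text
clock: 1.65
ee_pos: [362.2, 219.0, 172.3]
ee_rot: [0.0, 0.708, 0.706, 0.0]
ft_force: [0.4, -0.0, 1.1]
opening: 85.7
grasp_force: 0.0
```

```bash
python3 -c "
from h import *
go(360,307,150,90)"
```

```text
1.65 [362.1941 219.0434 172.2561] [ 0.0024  1.      0.0005  1.     -0.0024 -0.0001 -0.0001  0.0005 -1.    ] 85.70131925724456 [ 0.395  -0.0254  1.1048] 0.0
MOVE [ 0.088  -0.0024  0.0222] [ 0.   0.  -0.1]
```

>>> jog_arm(
  targets=[
    [[1, 0.088, -0.0024, 0.0222, 0, 0, 0], [1, 0.088, -0.0024, 0.0222, 0, 0, 0], [1, 0.088, -0.0024, 0.0222, 0, 0, 0], [1, 0.088, -0.0024, 0.0222, 0, 0, 0]],
  ],
)

```text
clock: 2.05
ee_pos: [359.9, 305.1, 149.9]
ee_rot: [0.0, 0.707, 0.707, -0.001]
ft_force: [1.0, -0.4, 0.4]
opening: 85.2
grasp_force: 0.0
```

```bash
cat >> h.py <<'E'
def wshot(n):
    s=report(); f=grab_frame('wrist'); np.savez(f'pics/{n}.npz',K=f['K'],M=f['mount'],p=s['ee_pos'],q=s['ee_rot'],color=f['color']); cv2.imwrite(f'pics/{n}.png',f['color'][...,::-1])
def W(n,uv,z):
    f=np.load(f'pics/{n}.npz'); return wray(f['K'],f['M'],{'ee_pos':f['p'],'ee_rot':f['q']},uv,z)
E
python3 -c "
from h import *
wshot('w1')"
```

```text
2.05 [359.9086 305.1398 149.8789] [ 0.0009  1.     -0.0013  1.     -0.0009 -0.0018 -0.0018 -0.0013 -1.    ] 85.24051931312391 [ 1.0046 -0.3954  0.4098] 0.0
```

View pics/w1.png

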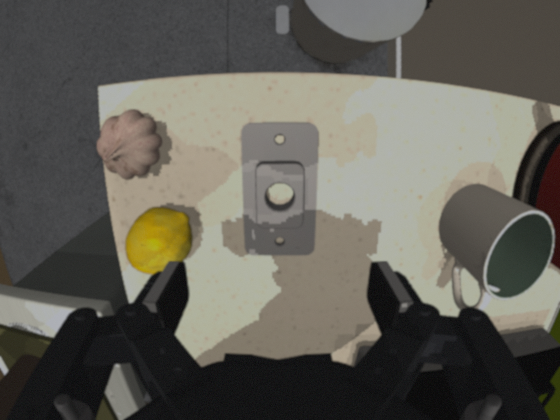

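```bash
python3 -c "
from h import *
A,B=W('w1',(279.5,140),6),W('w1',(279.5,241),6); print((A+B)/2,A-B,W('w1',(279.5,194),20))
go(360.5,307.5,60,90)"
```

```text
[362.8172 307.6941   6.    ] [-0.0457 90.6767  0.    ] [362.7428 310.5263  20.    ]
2.1 [360.0428 304.2769 150.1776] [ 0.0026  1.     -0.0012  1.     -0.0026 -0.0016 -0.0016 -0.0012 -1.    ] 85.42781112996914 [ 0.0558 -0.0839 -0.0898] 0.0
MOVE [0.0034 0.0006 0.0902] [-0.1  0.1 -0.1]
```

>>> jog_arm(
  targets=[
    [[0.6, 0.0037, 0.0022, 0.05, 0, 0, 0], [0.4, 0.0037, 0.0022, 0.09, 0, 0, 0], [0.3, 0.0037, 0.0022, 0.128, 0, 0, 0], [0.2, 0.0037, 0.0022, 0.128, 0, 0, 0], [0.2, 0.0037, 0.0022, 0.128, 0, 0, 0]],
  ],
)

```text
clock: 2.6
ee_pos: [363.1, 307.1, 22.7]
ee_rot: [0.0, 0.709, 0.705, -0.0]
ft_force: [-0.5, 0.8, 0.5]
opening: 51.3
grasp_force: 0.0
```

>>> jog_arm(
  targets=[
    [[-0.3, 0, 0, 0, 0, 0, 0], [-0.3, 0, 0, 0, 0, 0, 0], [-0.3, 0, 0, 0, 0, 0, 0], [-0.3, 0, 0, 0, 0, 0, 0]],
  ],
  grip_force=40,
)

```text
clock: 3.0
ee_pos: [363.2, 308.1, 23.3]
ee_rot: [0.001, 0.708, 0.706, 0.0]
ft_force: [0.2, -3.0, 6.6]
opening: 38.7
grasp_force: 41.7
```

>>> jog_arm(
  targets=[
    [[-0.3, 0, 0, -0.02, 0, 0, 0], [-0.3, 0, 0, -0.06, 0, 0, 0], [-0.3, 0, 0, -0.11, 0, 0, 0], [-0.3, 0, 0, -0.16, 0, 0, 0], [-0.3, 0, 0, -0.16, 0, 0, 0]],
  ],
)

```text
clock: 3.5
ee_pos: [366.4, 311.8, 189.3]
ee_rot: [0.0, 0.708, 0.706, 0.007]
ft_force: [0.8, 0.0, -1.3]
opening: 38.9
grasp_force: 40.9
```

```bash
python3 -c "
from h import *
go(455,10,185,86)"
```

```text
3.5 [366.3885 311.7734 189.3044] [ 0.0029  0.9999  0.01    1.     -0.003   0.0088  0.0088  0.01   -0.9999] 38.90026082519567 [ 0.8195  0.0017 -1.2583] 40.89888095855713
MOVE [-0.3015  0.0895  0.0025] [ 0.6 -0.5  3.8]
```

>>> jog_arm(
  targets=[
    [[-0.3, -0.4215, 0.1115, 0, 0, 0, 3.8], [-0.3, -0.4215, 0.1115, 0, 0, 0, 3.8], [-0.3, -0.4215, 0.1115, 0, 0, 0, 3.8], [-0.3, -0.4215, 0.1115, 0, 0, 0, 3.8], [-0.3, -0.4215, 0.1115, 0, 0, 0, 3.8]],
  ],
)

```text
clock: 4.0
ee_pos: [425.7, 65.1, 182.0]
ee_rot: [-0.0, 0.731, 0.682, -0.0]
ft_force: [0.7, 0.6, -1.6]
opening: 38.8
grasp_force: 40.8
```

```bash
python3 -c "
from h import *
go(478,-110,185,86)"
```

```text
4.0 [425.6542  65.0635 181.9946] [ 0.0686  0.9976 -0.0004  0.9976 -0.0686  0.0002  0.0002 -0.0004 -1.    ] 38.83338400597975 [ 0.7181  0.5629 -1.5521] 40.837905406951904
MOVE [-0.1711  0.0642 -0.0031] [-0.  -0.   0.1]
```

>>> jog_arm(
  targets=[
    [[-0.3, -0.1711, 0.0642, -0.003, 0, 0, 0], [-0.3, -0.1711, 0.0642, -0.003, 0, 0, 0], [-0.3, -0.1711, 0.0642, -0.003, 0, 0, 0], [-0.3, -0.1711, 0.0642, -0.003, 0, 0, 0], [-0.3, -0.1711, 0.0642, -0.003, 0, 0, 0]],
  ],
)

```text
clock: 4.5
ee_pos: [479.5, -112.0, 184.9]
ee_rot: [0.001, 0.733, 0.68, -0.0]
ft_force: [-0.4, 0.8, -1.2]
opening: 38.8
grasp_force: 40.8
```

>>> jog_arm(
  targets=[
    [[-0.3, 0, 0, 0, 0, 0, 0]],
  ],
)

```text
clock: 4.6
ee_pos: [477.5, -108.6, 184.7]
ee_rot: [-0.001, 0.732, 0.682, -0.0]
ft_force: [-0.4, 0.0, -1.4]
opening: 38.9
grasp_force: 40.8
```

```bash
python3 -c "
from h import *
wshot('w2')
im=cv2.imread('pics/w2.png'); cv2.imwrite('pics/w2c.png',cv2.resize(im[60:360,120:440],None,fx=2,fy=2,interpolation=2))"
```

```text
4.6 [ 477.5473 -108.5821  184.6632] [ 0.0711  0.9975 -0.0017  0.9975 -0.0711  0.0011  0.0009 -0.0018 -1.    ] 38.944011055479535 [-0.3969  0.0104 -1.3779] 40.81964135169983
```

View pics/w2c.png

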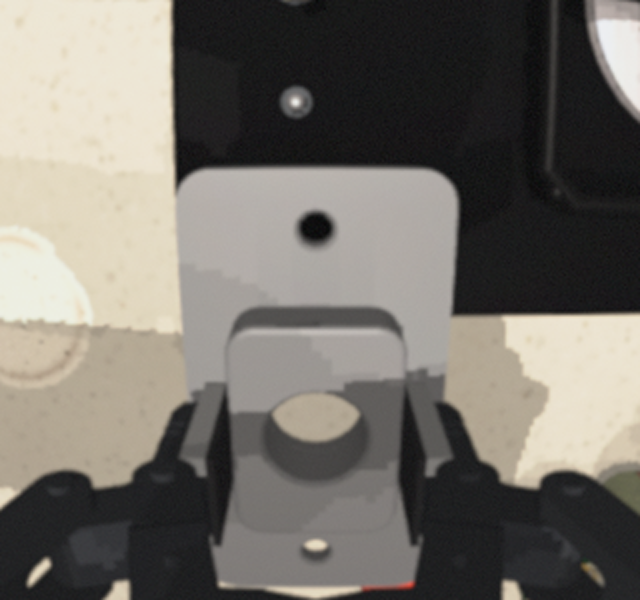

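```bash
python3 -c "
from h import *
im=cv2.imread('pics/w2.png'); cv2.imwrite('pics/w2d.png',cv2.resize(im[0:130,200:340],None,fx=4,fy=4,interpolation=2))
for z in (161,162,163): print(z,W('w2',(278,174),z+6),W('w2',(278,334),z+6), W('w2',(278,174),z+6)-W('w2',(278,334),z+6))
"
```

```text
161 [482.4633 -61.8714 167.    ] [ 476.045  -152.4149  167.    ] [ 6.4183 90.5435  0.    ]
162 [482.4794 -61.6542 168.    ] [ 476.106  -151.5637  168.    ] [ 6.3734 89.9095  0.    ]
163 [482.4954 -61.4371 169.    ] [ 476.167  -150.7126  169.    ] [ 6.3284 89.2755  0.    ]
```

View pics/w2d.png

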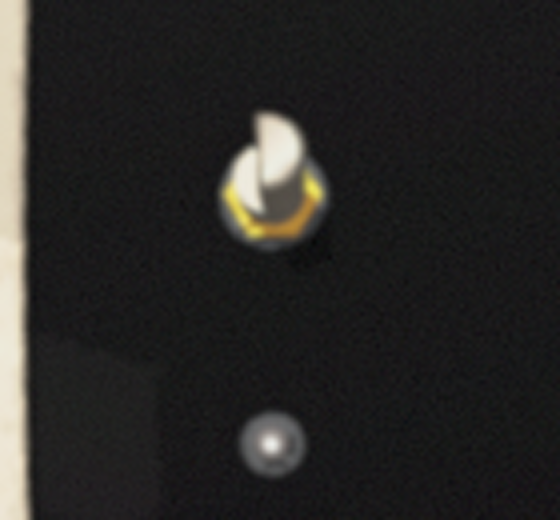

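```bash
python3 -c "
from h import *
print(W('w2',(266.4,37),113),W('w2',(268.3,49.5),75),W('w2',(267.8,110.8),80))
f=np.load('pics/top0.npz');print(ray(f['K'],f['pose'],(280,202.6),113))
report()"
```

```text
[480.7422  10.8858 113.    ] [480.6425   9.5018  75.    ] [477.1995 -34.9209  80.    ]
[477.9137  10.2724 113.    ]
4.65 [ 477.2949 -107.7667  184.7494] [ 0.0695  0.9976 -0.0019  0.9976 -0.0695  0.0011  0.001  -0.002  -1.    ] 38.83388592743858 [ 0.1112  0.1735 -0.5231] 40.82005262374878
```

>>> jog_arm(
  targets=[
    [[-0.3, 0.05, -0.003, 0.01, 0, 0, 0.3], [-0.3, 0.1, -0.006, 0.02, 0, 0, 0.3], [-0.3, 0.1186, -0.0071, 0.03, 0, 0, 0.3], [-0.3, 0.1186, -0.0071, 0.03, 0, 0, 0.3], [-0.3, 0.1186, -0.0071, 0.03, 0, 0, 0.3]],
  ],
)

```text
clock: 5.15
ee_pos: [478.4, 11.7, 155.3]
ee_rot: [-0.0, 0.732, 0.681, -0.001]
ft_force: [1.0, 0.3, -0.6]
opening: 38.9
grasp_force: 40.8
```

>>> jog_arm(
  targets=[
    [[-0.3, 0, 0, 0.01, 0, 0, 0], [-0.3, 0, 0, 0.025, 0, 0, 0], [-0.3, 0, 0, 0.04, 0, 0, 0], [-0.3, 0, 0, 0.043, 0, 0, 0], [-0.3, 0, 0, 0.043, 0, 0, 0]],
  ],
)

```text
clock: 5.65
ee_pos: [478.8, 9.8, 112.1]
ee_rot: [-0.0, 0.733, 0.68, -0.001]
ft_force: [0.2, -0.0, -0.8]
opening: 39.2
grasp_force: 40.8
```

```bash
python3 -c "
from h import *
wshot('w3')
im=cv2.imread('pics/w3.png'); cv2.imwrite('pics/w3c.png',cv2.resize(im[150:360,180:380],None,fx=3.5,fy=2.8,interpolation=2))"
```

```text
5.65 [478.8358   9.8328 112.0505] [ 0.0757  0.9971 -0.0014  0.9971 -0.0757 -0.0001 -0.0002 -0.0014 -1.    ] 39.152009044905135 [ 0.203  -0.0026 -0.8244] 40.81524431705475
```

View pics/w3c.png

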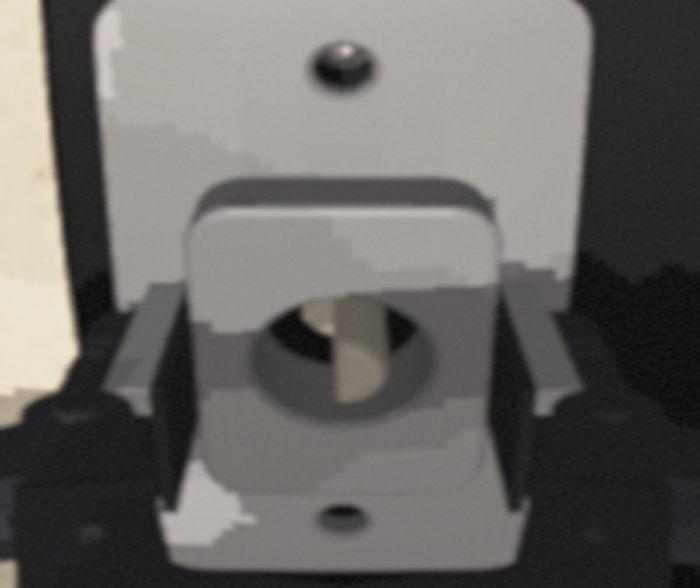

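```bash
python3 -c "
from h import *
P=lambda x,y,z: W('w3',(180+x/3.5,150+y/2.8),z)
print(P(343,372,113))
for b in (86,88,90): print(b,P(343.5,359,b+20),P(343,67,b+6),P(343,519,b+6),(P(343,67,b+6)+P(343,519,b+6))/2)
print(P(343,48,80),P(343,48,78))
report()"
```

```text
[480.5916  11.7501 113.    ]
86 [480.5243  10.0097 106.    ] [483.9375  56.03    92.    ] [476.8942 -37.1367  92.    ] [480.4158   9.4467  92.    ]
88 [480.6135  11.1945 108.    ] [483.971   56.4662  94.    ] [477.0248 -35.4164  94.    ] [480.4979  10.5249  94.    ]
90 [480.7027  12.3793 110.    ] [484.0045  56.9025  96.    ] [477.1554 -33.6961  96.    ] [480.58    11.6032  96.    ]
[483.995  56.823  80.   ] [483.9647  56.4301  78.    ]
5.7 [479.4761   9.961  112.6286] [ 0.0755  0.9971 -0.0001  0.9971 -0.0755 -0.0001 -0.0001 -0.0001 -1.    ] 38.935049318110075 [ 0.3926  0.2421 -1.8587] 40.81545889377594
```

>>> jog_arm(
  targets=[
    [[-0.3, 0.0005, 0, 0.004, 0, 0, 0], [-0.3, 0.0005, 0, 0.007, 0, 0, 0], [-0.3, 0.0005, 0, 0.009, 0, 0, 0], [-0.3, 0.0005, 0, 0.011, 0, 0, 0], [-0.3, 0.0005, 0, 0.012, 0, 0, 0]],
  ],
)

```text
clock: 6.2
ee_pos: [479.4, 11.1, 100.4]
ee_rot: [-0.0, 0.733, 0.68, -0.0]
ft_force: [-0.4, 0.1, -1.6]
opening: 38.9
grasp_force: 40.8
```

>>> jog_arm(
  targets=[
    [[-0.3, 0, 0, 0.001, 0, 0, 0], [-0.3, 0, 0, 0.002, 0, 0, 0], [-0.3, 0, 0, 0.003, 0, 0, 0], [-0.3, 0, 0, 0.004, 0, 0, 0], [-0.3, 0, 0, 0.004, 0, 0, 0]],
  ],
)

```text
clock: 6.7
ee_pos: [479.4, 11.0, 96.4]
ee_rot: [-0.0, 0.733, 0.68, -0.0]
ft_force: [0.3, 0.1, -1.1]
opening: 38.8
grasp_force: 40.8
```

>>> jog_arm(
  targets=[
    [[-0.3, 0, 0, 0.001, 0, 0, 0], [-0.3, 0, 0, 0.002, 0, 0, 0], [-0.3, 0, 0, 0.0025, 0, 0, 0], [-0.3, 0, 0, 0.0025, 0, 0, 0]],
  ],
)

```text
clock: 7.1
ee_pos: [479.4, 11.0, 93.9]
ee_rot: [-0.0, 0.733, 0.68, -0.0]
ft_force: [-1.2, 0.6, -1.6]
opening: 38.9
grasp_force: 40.8
```

>>> jog_arm(
  targets=[
    [[-0.3, 0, 0, 0.001, 0, 0, 0], [-0.3, 0, 0, 0.002, 0, 0, 0], [-0.3, 0, 0, 0.002, 0, 0, 0]],
  ],
)

```text
clock: 7.4
ee_pos: [479.6, 11.0, 93.3]
ee_rot: [0.0, 0.733, 0.68, 0.0]
ft_force: [-3.4, -0.1, 9.8]
opening: 39.1
grasp_force: 42.1
```

>>> jog_arm(
  targets=[
    [[0, 0, 0, -0.001, 0, 0, 0], [0.2, 0, 0, -0.002, 0, 0, 0], [0.4, 0, 0, -0.002, 0, 0, 0], [0.4, 0, 0, -0.002, 0, 0, 0], [0.4, 0, 0, -0.002, 0, 0, 0]],
  ],
)

```text
clock: 7.9
ee_pos: [479.4, 11.1, 93.9]
ee_rot: [-0.0, 0.733, 0.68, -0.0]
ft_force: [-0.4, -0.0, -0.8]
opening: 59.7
grasp_force: 0.0
```

>>> jog_arm(
  targets=[
    [[0.4, 0, 0, -0.03, 0, 0, 0], [0.4, 0, 0, -0.08, 0, 0, 0], [0.4, 0, 0, -0.1, 0, 0, 0], [0.4, 0, 0, -0.1, 0, 0, 0], [0.4, 0, 0, -0.1, 0, 0, 0]],
  ],
)

```text
clock: 8.4
ee_pos: [479.5, 11.1, 193.9]
ee_rot: [0.0, 0.733, 0.68, 0.0]
ft_force: [0.7, -0.3, -1.5]
opening: 59.8
grasp_force: 0.0
```

```bash
python3 -c "
from h import *
wshot('w4')
im=cv2.imread('pics/w4.png'); cv2.imwrite('pics/w4c.png',cv2.resize(im[80:300,170:390],None,fx=2.7,fy=2.7,interpolation=2))
go(370,-297,170,-163.5)"
```

```text
8.4 [479.4751  11.0587 193.886 ] [ 0.0744  0.9972  0.0005  0.9972 -0.0744  0.      0.      0.0005 -1.    ] 59.78717991012894 [ 0.6815 -0.2977 -1.5495] 0.0
8.45 [478.6438  11.0507 193.0028] [ 0.0744  0.9972 -0.0018  0.9972 -0.0744 -0.     -0.0001 -0.0018 -1.    ] 59.81828946128394 [ 0.34    0.3191 -0.0285] 0.0
MOVE [-0.3153 -0.0854  0.0232] [  -0.1   -0.1 -110.8]
```

View pics/w4c.png

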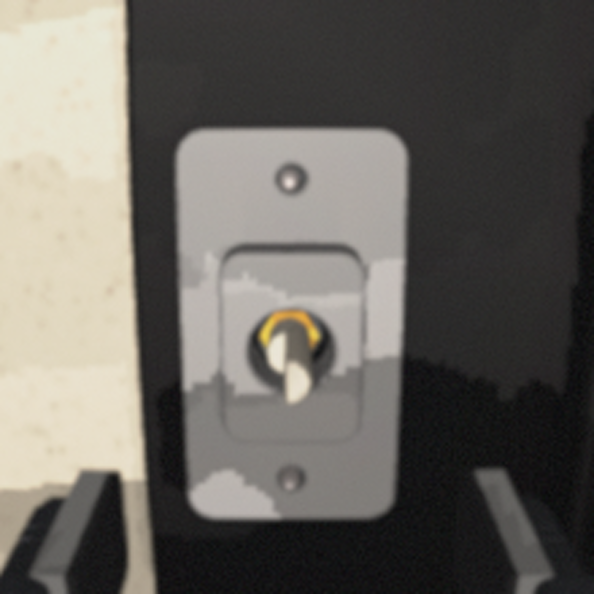

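>>> jog_arm(
  targets=[
    [[0.2, -0.3153, -0.0854, 0.023, 0, 0, -110.8], [0.2, -0.3153, -0.0854, 0.023, 0, 0, -110.8], [0.2, -0.3153, -0.0854, 0.023, 0, 0, -110.8], [0.2, -0.3153, -0.0854, 0.023, 0, 0, -110.8], [0.2, -0.3153, -0.0854, 0.023, 0, 0, -110.8]],
  ],
)

```text
clock: 8.95
ee_pos: [407.5, -191.3, 177.1]
ee_rot: [-0.002, 0.479, 0.878, -0.0]
ft_force: [0.9, 1.1, 1.0]
opening: 50.9
grasp_force: 0.0
```

```bash
python3 -c "
from h import *
go(370,-297,170,-163.5)"
```

```text
8.95 [ 407.5044 -191.3084  177.0626] [-0.5414  0.8408 -0.0032  0.8408  0.5414  0.0016  0.0031 -0.0019 -1.    ] 50.91618728575779 [0.9106 1.0531 1.0326] 0.0
MOVE [-0.0686 -0.0887  0.007 ] [  0.   -0.2 -73.7]
```

>>> jog_arm(
  targets=[
    [[0, -0.0686, -0.0887, 0.007, 0, 0, -73.7], [0, -0.0686, -0.0887, 0.007, 0, 0, -73.7], [0, -0.0686, -0.0887, 0.007, 0, 0, -73.7], [0, -0.0686, -0.0887, 0.007, 0, 0, -73.7], [0, -0.0686, -0.0887, 0.007, 0, 0, -73.7]],
  ],
)

```text
clock: 9.45
ee_pos: [369.7, -296.1, 169.8]
ee_rot: [-0.002, 0.146, 0.989, 0.001]
ft_force: [-0.1, 1.0, -0.8]
opening: 42.9
grasp_force: 0.0
```

```bash
python3 -c "
from h import *
go(370,-297,170,-163.5)"
```

```text
9.45 [ 369.7374 -296.1237  169.8272] [-0.9572  0.2894 -0.0034  0.2894  0.9572  0.0028  0.004   0.0017 -1.    ] 42.85639767408164 [-0.1108  1.0312 -0.7664] 0.0
MOVE [-0.0005 -0.0008 -0.0002] [  0.2  -0.2 -33.3]
```

>>> jog_arm(
  targets=[
    [[0, -0.0005, -0.0008, 0, 0, 0, -33.3], [0, -0.0005, -0.0008, 0, 0, 0, -33.3], [0, -0.0005, -0.0008, 0, 0, 0, -33.3], [0, -0.0005, -0.0008, 0, 0, 0, -33.3], [0, -0.0005, -0.0008, 0, 0, 0, -33.3]],
  ],
)

```text
clock: 9.95
ee_pos: [370.6, -296.0, 170.2]
ee_rot: [-0.001, -0.141, 0.99, 0.001]
ft_force: [0.1, -1.0, 0.7]
opening: 42.7
grasp_force: 0.0
```

>>> jog_arm(
  targets=[
    [[0, 0, 0, 0.03, 0, 0, 0], [0, 0, 0, 0.03, 0, 0, 0], [0, 0, 0, 0.03, 0, 0, 0]],
  ],
)

```text
clock: 10.25
ee_pos: [370.6, -296.0, 141.1]
ee_rot: [-0.001, -0.141, 0.99, 0.001]
ft_force: [-0.6, -0.6, -0.9]
opening: 42.6
grasp_force: 0.0
```

```bash
python3 -c "
from h import *
wshot('w5')
im=cv2.imread('pics/w5.png'); cv2.imwrite('pics/w5c.png',cv2.resize(im[130:330,180:380],None,fx=3,fy=3,interpolation=2))"
```

```text
10.25 [ 370.6418 -296.0219  141.064 ] [-0.9604 -0.2787 -0.0029 -0.2787  0.9604  0.0024  0.0021  0.0031 -1.    ] 42.620220843233426 [-0.5569 -0.5707 -0.9138] 0.0
```

View pics/w5c.png

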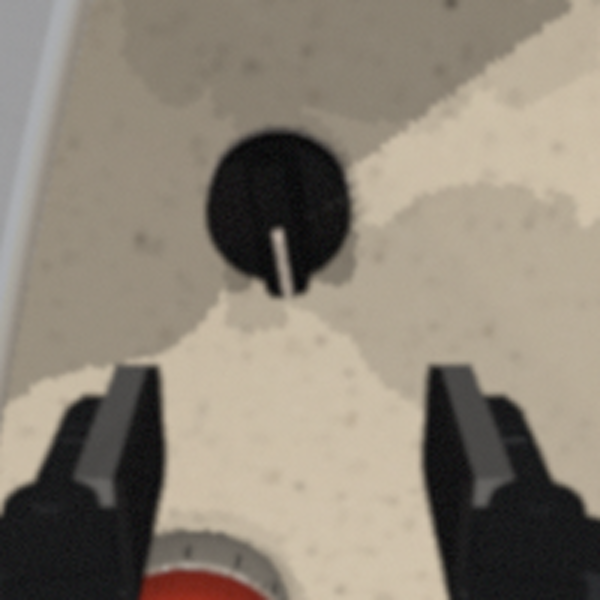

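```bash
python3 -c "
from h import *
P=lambda x,y,z: W('w5',(180+x/3,130+y/3),z)
a,b=P(289,297,34),P(277,229,34); d=a-b
print(a,b,np.degrees(np.arctan2(d[1],d[0])),np.hypot(*d[:2]),'c from pointer',a-18*d/np.hypot(*d[:2]),P(279,203,19),P(279,203,12))
report()"
```

```text
[ 387.5678 -291.731    34.    ] [ 370.8008 -299.6949   34.    ] 25.406473208965444 18.562245685885156 c from pointer [ 371.3086 -299.4537   34.    ] [ 368.4172 -300.0137   19.    ] [ 370.4116 -299.5186   12.    ]
10.3 [ 371.4138 -296.6617  141.9171] [-0.9603 -0.2789 -0.0011 -0.2789  0.9603  0.0009  0.0008  0.0012 -1.    ] 42.68099183770655 [-0.3028 -0.2742  0.234 ] 0.0
```

>>> jog_arm(
  targets=[
    [[0, 0.0006, -0.0031, 0.04, 0, 0, -5], [0, 0.0006, -0.0031, 0.08, 0, 0, -9.2], [-0.2, 0.0006, -0.0031, 0.1, 0, 0, -9.2], [-0.4, 0.0006, -0.0031, 0.1035, 0, 0, -9.2], [-0.5, 0.0006, -0.0031, 0.1035, 0, 0, -9.2]],
  ],
)

```text
clock: 10.8
ee_pos: [372.4, -300.3, 39.0]
ee_rot: [0.0, -0.22, 0.975, -0.0]
ft_force: [0.1, 0.7, 0.0]
opening: 21.1
grasp_force: 0.0
```

>>> jog_arm(
  targets=[
    [[-1, 0, 0, 0, 0, 0, 0], [-1, 0, 0, 0, 0, 0, 0], [-1, 0, 0, 0, 0, 0, 0], [-1, 0, 0, 0, 0, 0, 0], [-1, 0, 0, 0, 0, 0, 0]],
  ],
  grip_force=40,
)

```text
clock: 11.3
ee_pos: [373.3, -301.0, 40.0]
ee_rot: [0.001, -0.22, 0.975, -0.001]
ft_force: [-0.1, 0.2, 6.3]
opening: 11.0
grasp_force: 42.0
```

>>> jog_arm(
  targets=[
    [[-1, 0, 0, -0.03, 0, 0, 0], [-1, 0, 0, -0.08, 0, 0, 0], [-1, 0, 0, -0.13, 0, 0, 0], [-1, 0, 0, -0.14, 0, 0, 0], [-1, 0, 0, -0.14, 0, 0, 0]],
  ],
)

```text
clock: 11.8
ee_pos: [373.6, -301.3, 181.0]
ee_rot: [0.002, -0.22, 0.975, -0.002]
ft_force: [-0.3, 0.2, -0.2]
opening: 10.9
grasp_force: 41.2
```

```bash
python3 -c "
from h import *
go(519,9,172,175.8)"
```

```text
11.8 [ 373.5538 -301.279   181.0032] [-0.9028 -0.43    0.0046 -0.43    0.9028 -0.0038 -0.0026 -0.0054 -1.    ] 10.875508061277845 [-0.286   0.2047 -0.2242] 41.15920901298523
MOVE [-0.2647  0.2176  0.0085] [-0.3  0.2 29.7]
```

>>> jog_arm(
  targets=[
    [[-1, -0.2647, 0.2176, 0.0065, 0, 0, 29.7], [-1, -0.2647, 0.2176, 0.0065, 0, 0, 29.7], [-1, -0.2647, 0.2176, 0.0065, 0, 0, 29.7], [-1, -0.2647, 0.2176, 0.0065, 0, 0, 29.7], [-1, -0.2647, 0.2176, 0.0065, 0, 0, 29.7]],
  ],
)

```text
clock: 12.3
ee_pos: [466.9, -94.8, 172.0]
ee_rot: [-0.002, 0.039, 0.999, 0.0]
ft_force: [0.7, -0.4, -1.0]
opening: 10.4
grasp_force: 41.2
```

```bash
python3 -c "
from h import *
go(519,9,172,175.8)"
```

```text
12.3 [466.8972 -94.8472 171.9704] [-0.997   0.0772 -0.0039  0.0772  0.997   0.0005  0.0039  0.0002 -1.    ] 10.361676709440587 [ 0.6955 -0.3803 -1.041 ] 41.1518669128418
MOVE [-0.0439  0.1076 -0.0002] [ 0.  -0.2 -0.2]
```

>>> jog_arm(
  targets=[
    [[-1, -0.0439, 0.1076, 0, 0, 0, -0.2], [-1, -0.0439, 0.1076, 0, 0, 0, -0.2], [-1, -0.0439, 0.1076, 0, 0, 0, -0.2], [-1, -0.0439, 0.1076, 0, 0, 0, -0.2], [-1, -0.0439, 0.1076, 0, 0, 0, -0.2]],
  ],
)

```text
clock: 12.8
ee_pos: [518.2, 7.1, 172.6]
ee_rot: [-0.002, 0.035, 0.999, -0.001]
ft_force: [0.4, -0.1, 0.4]
opening: 10.8
grasp_force: 41.2
```

>>> jog_arm(
  targets=[
    [[-1, 0, 0, 0, 0, 0, 0], [-1, 0, 0, 0, 0, 0, 0], [-1, 0, 0, 0, 0, 0, 0]],
  ],
)

```text
clock: 13.1
ee_pos: [519.4, 6.4, 174.3]
ee_rot: [-0.0, 0.036, 0.999, -0.0]
ft_force: [-0.4, -0.3, -1.7]
opening: 10.6
grasp_force: 41.2
```

```bash
python3 -c "
from h import *
wshot('w6')
im=cv2.imread('pics/w6.png'); cv2.imwrite('pics/w6c.png',cv2.resize(im[90:340,190:370],None,fx=4,fy=2.4,interpolation=2))"
```

```text
13.1 [519.3658   6.4189 174.2956] [-0.9974  0.0722 -0.0002  0.0722  0.9974 -0.0001  0.0002 -0.0001 -1.    ] 10.644154619366235 [-0.4163 -0.3264 -1.7236] 41.160451769828796
```

View pics/w6c.png

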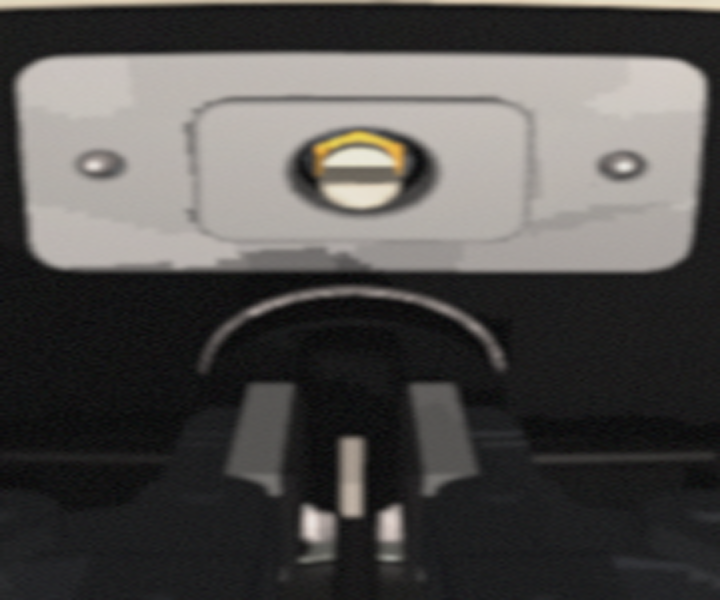

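```bash
python3 -c "
from h import *
P=lambda x,y,z: W('w6',(190+x/4,90+y/2.4),z)
t=P(361,188,113); print('tip',t, 'pins',P(100,163,79),P(622,163,79))
for z in (167,168,169):
  a,b=P(352,517,z),P(352,438,z); d=a-b; n=d/np.hypot(*d[:2])
  print(z,a,b,np.hypot(*d[:2]),np.degrees(np.arctan2(d[1],d[0])),'axis',a-18*n)
for z in (134,153): print('ring front',P(353,290,z),P(207,372,z),P(503,372,z))
s=report(); print(rot(s).inv().apply(t-np.array(s['ee_pos'])))"
```

```text
tip [480.7108  11.3219 113.    ] pins [476.552  -33.4251  79.    ] [483.0386  56.8837  79.    ]
167 [537.4865   5.8497 167.    ] [518.6386   7.2067 167.    ] 18.896690883726627 -4.118063386662971 axis [519.533    7.1423 167.    ]
168 [536.7763   5.8998 168.    ] [518.0708   7.2466 168.    ] 18.753953192174148 -4.118063386662968 axis [518.8228   7.1924 168.    ]
169 [536.0661   5.9499 169.    ] [517.5029   7.2864 169.    ] 18.611215500621554 -4.118063386662989 axis [518.1125   7.2425 169.    ]
ring front [499.5952   8.7513 134.    ] [518.3452 -13.1322 134.    ] [521.3662  28.2988 134.    ]
ring front [493.1462   9.1801 153.    ] [509.7422 -10.1894 153.    ] [512.4161  26.4819 153.    ]
13.15 [519.5591   6.5836 174.4032] [-0.9974  0.072   0.0002  0.072   0.9974 -0.0001 -0.0002 -0.0001 -1.    ] 10.785059438475935 [ 0.2284 -0.1189 -0.2916] 41.16104185581207
[39.0986  1.9343 61.3967]
```

>>> jog_arm(
  targets=[
    [[-1, 0.02, 0.0005, 0, 0, 0, 0], [-1, 0.0393, 0.0011, 0, 0, 0, 0], [-1, 0.0393, 0.0011, 0.008, 0, 0, 0], [-1, 0.0393, 0.0011, 0.016, 0, 0, 0], [-1, 0.0393, 0.0011, 0.016, 0, 0, 0]],
  ],
)

```text
clock: 13.65
ee_pos: [480.7, 11.2, 157.1]
ee_rot: [-0.001, 0.035, 0.999, -0.0]
ft_force: [-0.0, -0.4, -0.6]
opening: 10.7
grasp_force: 41.2
```

>>> jog_arm(
  targets=[
    [[-1, 0, 0, 0.002, 0, 0, 0], [-1, 0, 0, 0.004, 0, 0, 0], [-1, 0, 0, 0.006, 0, 0, 0], [-1, 0, 0, 0.008, 0, 0, 0], [-1, 0, 0, 0.008, 0, 0, 0]],
  ],
)

```text
clock: 14.15
ee_pos: [480.8, 11.3, 150.1]
ee_rot: [-0.0, 0.035, 0.999, -0.0]
ft_force: [-0.5, 0.4, -0.6]
opening: 10.6
grasp_force: 41.2
```

>>> jog_arm(
  targets=[
    [[-1, 0, 0, 0.001, 0, 0, 0], [-1, 0, 0, 0.002, 0, 0, 0], [-1, 0, 0, 0.003, 0, 0, 0], [-1, 0, 0, 0.004, 0, 0, 0], [-1, 0, 0, 0.004, 0, 0, 0]],
  ],
)

```text
clock: 14.65
ee_pos: [480.8, 11.2, 146.2]
ee_rot: [0.0, 0.035, 0.999, -0.0]
ft_force: [0.5, -1.5, 0.2]
opening: 10.4
grasp_force: 41.2
```

>>> jog_arm(
  targets=[
    [[-1, 0, 0, 0.001, 0, 0, 0], [-1, 0, 0, 0.002, 0, 0, 0], [-1, 0, 0, 0.003, 0, 0, 0], [-1, 0, 0, 0.004, 0, 0, 0], [-1, 0, 0, 0.004, 0, 0, 0]],
  ],
)

```text
clock: 15.15
ee_pos: [480.8, 11.2, 142.2]
ee_rot: [0.0, 0.035, 0.999, -0.0]
ft_force: [-0.3, -3.5, 0.1]
opening: 10.7
grasp_force: 41.2
```

>>> jog_arm(
  targets=[
    [[-1, 0, 0, 0.001, 0, 0, 0], [-1, 0, 0, 0.002, 0, 0, 0], [-1, 0, 0, 0.003, 0, 0, 0], [-1, 0, 0, 0.003, 0, 0, 0]],
  ],
)

```text
clock: 15.55
ee_pos: [480.8, 11.2, 139.2]
ee_rot: [0.0, 0.035, 0.999, -0.0]
ft_force: [1.0, -2.8, 2.0]
opening: 10.6
grasp_force: 41.4
```

>>> jog_arm(
  targets=[
    [[-1, 0, -0.0004, 0.001, 0, 0, 0], [-1, 0, -0.0004, 0.002, 0, 0, 0], [-1, 0, -0.0004, 0.003, 0, 0, 0], [-1, 0, -0.0004, 0.003, 0, 0, 0]],
  ],
  grip_force=60,
)

```text
clock: 15.95
ee_pos: [480.8, 11.1, 136.3]
ee_rot: [0.0, 0.035, 0.999, 0.0]
ft_force: [0.4, -3.1, 3.5]
opening: 9.8
grasp_force: 64.3
```

>>> jog_arm(
  targets=[
    [[-1, 0, 0, 0.001, 0, 0, 0], [-1, 0, 0, 0.002, 0, 0, 0], [-1, 0, 0, 0.003, 0, 0, 0], [-1, 0, 0, 0.003, 0, 0, 0]],
  ],
)

```text
clock: 16.35
ee_pos: [480.8, 11.1, 133.5]
ee_rot: [0.0, 0.035, 0.999, 0.0]
ft_force: [0.2, -2.2, 5.4]
opening: 10.0
grasp_force: 64.7
```

>>> jog_arm(
  targets=[
    [[-1, 0, 0, 0.001, 0, 0, 0], [-1, 0, 0, 0.002, 0, 0, 0], [-1, 0, 0, 0.002, 0, 0, 0]],
  ],
)

```text
clock: 16.65
ee_pos: [480.9, 11.1, 131.9]
ee_rot: [0.0, 0.035, 0.999, 0.0]
ft_force: [-0.6, -2.1, 7.7]
opening: 10.1
grasp_force: 65.0
```

>>> jog_arm(
  targets=[
    [[-1, 0, 0, 0.0005, 0, 0, 0], [-1, 0, 0, 0.001, 0, 0, 0], [-1, 0, 0, 0.001, 0, 0, 0], [-1, 0, 0, 0.001, 0, 0, 0], [-1, 0, 0, 0.001, 0, 0, 0]],
  ],
)

```text
clock: 17.15
ee_pos: [481.0, 11.1, 131.8]
ee_rot: [0.001, 0.035, 0.999, 0.0]
ft_force: [-3.5, -1.8, 14.8]
opening: 9.8
grasp_force: 65.9
```

```bash
python3 -c "
from h import *
for i in range(70): f=grab_frame('side')
im=f['color'][...,::-1]; cv2.imwrite('pics/s9.png',cv2.resize(im[170:250,230:330],None,fx=6,fy=6,interpolation=2))
report()"
```

```text
20.65 [480.9905  11.1195 131.7574] [-0.9975  0.0703  0.0015  0.0703  0.9975  0.0003 -0.0015  0.0004 -1.    ] 9.904735793939329 [-3.6805 -3.1305 14.395 ] 65.84746956825256
```

View pics/s9.png

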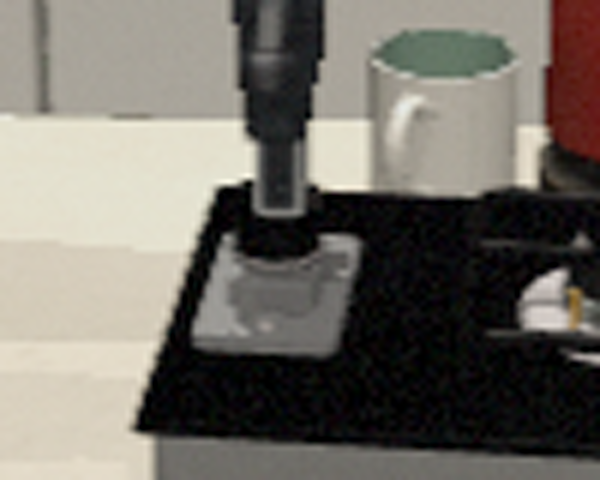

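```bash
python3 -c "
from h import *
print(r.hand_in()); report()"
```

```text
the job is handed in; nothing more can be done
None
the job is handed in; nothing more can be done
```

The control plate is flush over both pins and released, and the knob is on the spindle with its pointer to the back. It was held against what the force and height readings indicate is the firm stop for about 3.5 s. I handed the job in at about 21 s, still pressing; no verdict was shown.

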